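# Hang up the spreader and open the pantry jar

### The arm

A 6-joint arm with a two-finger parallel gripper is mounted at the origin on the work surface. World frame = base frame: x ahead of the robot, y to its left, z up, the work surface at z = 0. Lengths are in m, angles in rad, forces in N, time in s.
With the tool pointing down it reaches from about 0.325 to 0.75 m from the base axis. Payload 7.6 kg.
Tool frame: the origin (TCP) lies on the front face of the gripper's body, between the roots of the fingers; the fingertips stand 73 mm ahead of it and the grasp point (between the pads) lies 54 mm ahead of it (r.pinch_z is the distance from the TCP to the grasp point, in m); z points along the fingers, y is the line along which they close (so a half turn about z gives the same grasp; the last joint's range is limited). The gripper opens to 85 mm and grips with 20 to 120 N. Pads are 22 mm wide; open, the fingers measure 114 mm over their backs; the gripper's body (76 mm by 85 mm) begins 54 mm behind the grasp point. The pads swing forward as they close: fully open they stand 13 mm farther back than shut.
Start: joints at [-1.407, 0.052, 1.401, -0, 1.689, -0.07], TCP at [0.122, -0.511, 0.304] pointing down, gripper open.
Joint ranges: [-2.9, 2.9], [-0.91, 2.17], [0.12, 2.37], [-1.06, 4.2], [0.26, 2.73], [-2.93, 2.93]. Speed limits (rad/s): [2.57, 2.57, 3.01, 3.14, 3.14, 3.14].

### API

Orientations are given as a unit quaternion [w, x, y, z].
In Python, from workcell import r, imaging gives the robot as it stands.
- The arm moves only by the tool play_rows, never from a script. Its argument "increments" is text: rows parted by semicolons, each of 7 numbers parted by spaces: the shift along the tool's x, y, z in cm, then the turn, a rotation vector about the tool's x, y, z in rad, then the closure, from 0 (fully open) to 1 (shut). A call has 1 to 10 rows; each row shifts and turns the commanded pose from where the row before left it, along the tool's axes as they then stand; what a row does not reach is not made up. A row lasts 1/8 s, in which the tool goes at most 62.5 mm and 10.7 degrees, less where a joint would pass 70% of its speed; a pose out of reach is approached as far as the arm can. A call with a gripper value outside its range is refused whole. The fingers move at their own pace and stop on an object; the grip force is fixed at half the most. Time passes only in rows, so rows that do not move let the fingers close. It gives the time, the measured TCP pose, the force, the opening and the grip force at its end, in the units of the state.
- r.observe(): the state, without advancing time (a new reading comes with each control period).
- imaging.get_image(name): name is "side" or "top" or "wrist"; returns a dict with "image" (420x560x3 uint8, blue, green, red), "range_z" (420x560 float32, m along the optical axis (not along the pixel's ray), 0 where there is no reading), "K" (3x3 intrinsics, pixels), "k1" (the pictures are not rectified: a ray, as slopes to the right and down, at radius r is drawn at 1 + k1 r^2 times it, then the intrinsics apply), "world_to_cam" (4x4, takes a point from world to camera coordinates). Camera axes: x right, y down, z forward; pixel columns grow to the right and rows downward; lengths in m; the calibration is good to about 2 mm. A picture is of the moment at which its call begins.
- r.sign_off(): hands the job in; it is judged then, once.
Trained networks look in a picture, given as the dict that the camera call returned (one of the last four; its "shot" number tells which), for a name from the list of things; names that differ only in an ending like _2 or _b are one class to them, and where a whole thing is asked for, a point or a joint stands for the part that bears it (a point fixed in the world has none). Each returns a list of dicts, best first, with "conf" (0 to 1); they miss things now and then, are a little off and sometimes report something else, mostly with a low value. They report only what shows in the picture. A call takes as long as a camera call. They do not tell look-alikes from the thing itself.
- imaging.recognise(picture, query): "xyz" ([x, y, z] in m, in world coordinates, good to about 4 mm: the middle of the surface that is visible of it).
- imaging.regions_of(picture, query): "pixels" (420x560 bool, what is visible of it).
- imaging.place_of(picture, query): "xyz" ([x, y, z] in m, in world coordinates, good to about 4 mm: a listed point, or the origin of a listed thing).
The state is a dict: "time_s": time; "qpos": joint angles; "joint_vel": joint speeds; "joint_torque": joint torques, N m; "tool_pos": TCP position; "orientation": TCP orientation; "force": force on the tool from outside, world axes, zero at the start; "ft_torque": the same for the moment, N m; "width": opening from 0.0 (shut) to 1.0 (fully open); "grasp_force": force on a finger pad.
Only numpy, scipy, OpenCV 4.12 (cv2) and the standard library are available. Lean on these libraries where they do the work, as an engineer would, in place of code of your own. Each camera call takes 0.05 s, during which the arm holds its last target. There are 200 camera calls.

### The job

The spreader has been left lying on the lid of the blue jar: first hang it by its red eye on the hook of the hook stand and let go of it. Then unscrew the jar's tight brass lid, anticlockwise, while the jar stays down in its holder, which braces it; stop turning once the thread lets go (within a quarter turn), lift the lid straight up and finish still holding it level, two centimetres or so above the jar's mouth. Leave the other things on the counter where they are.

Things in the scene. Friction and masses are not known exactly. Their poses are not given: they have to be found in the camera images.
- holder: Dark steel jar holder fixed to the counter: 120 x 120 mm foot plate 6 mm thick with a square rim (inside 69 x 69 mm, outside 81 x 81 mm, top edge 34 mm above the counter). Origin: centre of its underside, on the counter; z up, x and y along its sides. It keeps the square jar from turning.
- jar: Loose blue stoneware jar (0.55 kg, white labels) standing in the holder: square body 66 x 66 mm, 66 mm tall, then a round neck 39 mm across; its mouth (orange sprung seal, dark middle) is 100 mm above its origin, 103 mm once the lid is off. Origin: centre of its underside, z up. The seal pushes the lid up against the thread with about 15 N: some 0.2 to 0.5 N m to turn.
- lid: Loose round ribbed brass screw lid, 58 mm across, 20 mm tall (90 g), on the jar. Origin: centre of its lower rim, z up its axis; closed, 84 mm above the jar's origin. Grip it from above across its diameter; 18 mm are free between its rim and the jar's square shoulder. Until the thread lets go, pulling up lifts the jar.
- lid_top (a point): Centre of the lid's flat top face, 20 mm above the lid's origin. The lid's two-lug thread: turned anticlockwise (seen from above) it lets go after 50 to 65 degrees and stays free up to a stop near 120, so 80 to 90 degrees always frees it; clockwise it only meets a stop. It hardly rises while turning. Its x axis starts 9 to 18 degrees clockwise of the jar's x axis.
- spreader: Loose flat wooden spreader (40 g), 154 mm long, 8 mm thick (handle 12 mm), at the start lying flat on the lid. Origin: underside, near its mass centre; x along it towards the eye, z normal to its flat side (up at the start). Handle 14 mm wide from x = -22 to +56 mm, blade 26 mm wide from -67 to -22 mm, at +x a red ring (eye), outside 32 mm, hole 22 mm. Pick it across the handle near the origin.
- spreader_eye (a point): Centre of the eye's hole, mid-thickness: spreader frame (70, 0, 4) mm.
- hook_stand: Fixed hook stand: pale wooden foot 120 x 90 x 10 mm; dark 8 mm steel rod, rising to 215 mm at x = +40 mm, level along the stand's -x to x = -30 mm, there straight up 24 mm: the hook. Origin: on the counter, z up. The eye goes over the upturned end from above, spreader level and reaching out along the stand's -x; let go, it swings down and hangs.
- hook_seat (a point): Bend of the hook: on the rod's axis below the upturned end, 215 mm above the counter; axes as the stand's.
- hook_tip (a point): Top of the hook's upturned end, 239 mm above the counter.
- tin: Bystander, leave alone: green-banded food tin, 66 mm across, 80 mm tall. Origin: centre of its underside.
- mug: Bystander, leave alone: white mug, 76 mm across plus handle, 85 mm tall. Origin: centre of its underside.
- bottle: Bystander, leave alone: green glass bottle, 68 mm across, 200 mm tall. Origin: centre of its underside.
- carton: Bystander, leave alone: orange carton, 100 x 50 x 160 mm tall. Origin: centre of its underside.
- bowl: Bystander, leave alone: terracotta bowl, 120 mm across, 50 mm tall. Origin: centre of its underside.
- honey: Bystander, leave alone: amber glass jar with a red lid, 64 mm across, 100 mm tall. Origin: centre of its underside.
- packet: Bystander, leave alone: red packet, 90 x 60 x 45 mm tall. Origin: centre of its underside.
Things that resemble listed ones, but are neither listed nor needed, are in the scene too. Of the things that look like the hook_stand, the largest one is meant. Several things have the shape of the lid; the one meant has the colours described above.

How it is judged:
On the way, in this order (a step that is already met when the one before it is completed fails the run):
1. the spreader hangs by its eye on the hook, released and at rest (x of spreader_eye in the frame of hook_seat between -0.014 and 0.075 m and y of spreader_eye in the frame of hook_seat between -0.018 and 0.018 m and z of spreader_eye in the frame of hook_seat between -0.03 and 0.012 m and angle between spreader's own x axis and vertical below 0.5 rad and contact force between spreader and hook_stand above 0.1 N and contact force between spreader and the fingers below 0.05 N and linear speed of spreader below 0.08 m/s), for 0.3 s.
2. the lid is lifted off the jar, the jar still down in its holder (z of lid in the frame of jar above 0.101 m and z of jar in the frame of holder below 0.018 m and angle between jar's own z axis and vertical below 0.15 rad), for 0.1 s.
At the end, for the whole second after the job is handed in: Spreader hung on the hook by its eye, blade down, still, released. Jar in its holder (raised under 12 mm, tilt under 0.15 rad). Lid still, held by the fingers only, tilt under 0.25 rad, turned under 155 degrees, rim 3 to 50 mm above the mouth, within 25 mm of the jar's axis: ends holding (all of step 1 and z of jar in the frame of holder below 0.018 m and angle between jar's own z axis and vertical below 0.15 rad and z of lid in the frame of jar between 0.106 and 0.153 m and horizontal distance between lid and jar below 0.025 m and angle between lid's own z axis and vertical below 0.25 rad and angle between the x axis of lid and the x axis of jar, either way round above 0.55 rad and contact force between lid and the fingers above 1 N and contact force between lid and jar below 0.05 N and contact force between lid and holder below 0.05 N and linear speed of lid below 0.03 m/s); the arm keeps its last pose, push and grip.
It fails at once if the jar is pulled up out of its holder or tipped (z of jar in the frame of holder above 0.03 m or angle between jar's own z axis and vertical above 0.5 rad).
It fails at once if another thing on the counter is pushed away (more than 40 mm) (distance of any of tin, mug, bottle, carton, bowl, honey, packet from where it was at the start of the episode above 0.04 m).
It also fails if it takes over 58 s, if anything falls off the work surface, if the arm or the gripper's body presses on something with over 40 N, if the wrist force passes 120 N, or if a joint passes its speed limit or range.

## Working session

There is one attempt and no reset: what is moved stays moved. The work goes in short steps, Python scripts to look and compute and a tool call to move; the robot and the scene stay as the last step left them, time stands still between calls to the robot, and variables do not carry over. Pictures are saved under pics/ and viewed, at most 10 in all, crops included, and the job is handed in when it is done.

Besides the shell and the picture viewer there is one more tool, called after "Call:" as name(argument=value, ...) on one line, values as JSON. play_rows: Moves the arm, as the interface text tells. Its arguments: {"type":"object","properties":{"increments":{"type":"string"}},"required":["increments"]}

```bash
mkdir -p pics; cat > h.py <<'E'
import numpy as np, cv2
from workcell import r, imaging
from scipy.spatial.transform import Rotation as R
def cloud(d):
    z=d["range_z"];K=d["K"];h,w=z.shape
    u,v=np.meshgrid(np.arange(w),np.arange(h))
    xd=(u-K[0,2])/K[0,0];yd=(v-K[1,2])/K[1,1];x,y=xd.copy(),yd.copy()
    for _ in range(8):
        s=1+d["k1"]*(x*x+y*y);x,y=xd/s,yd/s
    P=np.stack([x*z,y*z,z],-1)
    T=np.linalg.inv(d["world_to_cam"])
    W=P@T[:3,:3].T+T[:3,3];W[z==0]=np.nan
    return W
def st():
    s=r.observe();q=np.array(s["orientation"]);return s,np.array(s["tool_pos"]),R.from_quat(q[[1,2,3,0]])
E
python3 - <<'E'
from h import *
for n in ["top","side"]:
    d=imaging.get_image(n);cv2.imwrite(f"pics/{n}.png",d["image"])
    for q in ["holder","jar","lid_top","spreader","spreader_eye","hook_stand","hook_seat","hook_tip"]:
        try: print(n,q,[(np.round(o["xyz"],3).tolist(),round(o["conf"],2)) for o in imaging.place_of(d,q)[:4]])
        except Exception as e: print(q,e)
E
```

```text
top holder [([0.636, -0.214, 0.004], 0.6)]
top jar []
top lid_top [([0.483, -0.249, 0.021], 0.83), ([0.634, -0.22, 0.105], 0.7)]
top spreader [([0.642, -0.215, 0.11], 0.89)]
top spreader_eye [([0.688, -0.275, 0.116], 0.54)]
top hook_stand [([0.776, 0.189, 0.0], 0.95), ([0.602, 0.173, -0.001], 0.68), ([0.581, 0.012, -0.004], 0.62)]
top hook_seat [([0.576, 0.18, 0.216], 0.87), ([0.755, -0.193, 0.0], 0.74), ([0.56, 0.023, 0.151], 0.69), ([0.752, 0.197, 0.151], 0.59)]
top hook_tip [([0.752, 0.194, 0.173], 0.69), ([0.58, 0.184, 0.239], 0.66), ([0.562, 0.023, 0.166], 0.56)]
side holder [([0.634, -0.219, -0.004], 0.65)]
side jar [([0.638, -0.218, 0.004], 0.65), ([0.578, 0.182, 0.242], 0.17)]
side lid_top [([0.478, -0.253, 0.018], 0.63), ([0.636, -0.22, 0.112], 0.6)]
side spreader [([0.643, -0.219, 0.111], 0.69)]
side spreader_eye [([0.686, -0.274, 0.11], 0.76)]
side hook_stand [([0.581, 0.015, 0.001], 0.97), ([0.602, 0.169, 0.002], 0.81), ([0.774, 0.191, -0.0], 0.79)]
side hook_seat [([0.563, 0.024, 0.148], 0.93), ([0.578, 0.182, 0.213], 0.75), ([0.686, -0.277, 0.11], 0.73), ([0.751, 0.196, 0.15], 0.68)]
side hook_tip [([0.56, 0.025, 0.168], 0.77), ([0.575, 0.181, 0.243], 0.76), ([0.756, 0.193, 0.17], 0.69), ([0.64, -0.217, 0.111], 0.26)]
```

View pics/top.png

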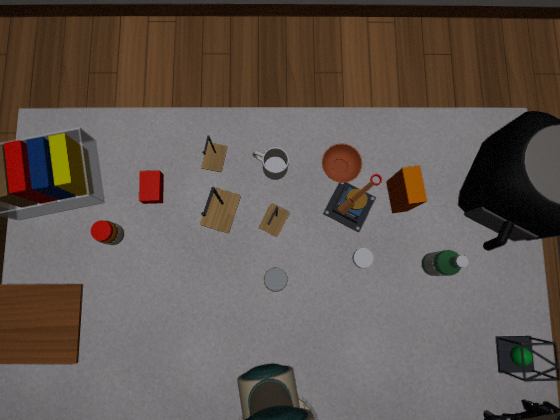

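View pics/side.png

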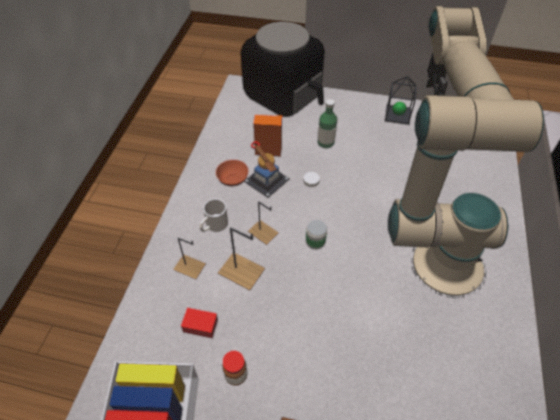

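The top view shows the spreader on the jar at (350,203), with its red eye at (376,180). The large hook stand is at (220,210), with its hook end near (206,213). The side view agrees: the largest stand is at (240,265), and there are two smaller decoys. Next I'll measure angles and plan a look from the wrist camera.

```bash
cat >> h.py <<'E'
def plan(pos,yaw=None):
    """remaining move: tool-frame turn about z and shift (after the turn), cm; yaw= world heading of the tool y axis (mod pi)"""
    s,p,Q=st();M=Q.as_matrix()
    down=np.array([0,0,-1.]); 
    cur=np.arctan2(M[1,1],M[0,1])
    dy=0 if yaw is None else (yaw-cur+np.pi/2)%np.pi-np.pi/2
    if yaw is None: T=M
    else:
        y=np.array([np.cos(cur+dy),np.sin(cur+dy),0]);T=np.stack([np.cross(y,down),y,down],1)
    rv=R.from_matrix(M.T@T).as_rotvec()
    sh=T.T@(np.array(pos)-p)*100
    print("t",round(s["time_s"],2),"tcp",p.round(4),"yaw_y",round(cur,3),"q6",round(s["qpos"][5],2),"| turn rotvec",rv.round(4),"then shift cm",sh.round(2))
E
python3 - <<'E'
from h import *
def rect(P):
    P=P[~np.isnan(P[:,0])];c,s,a=cv2.minAreaRect((P[:,:2]*1000).astype(np.float32));return np.round(c,1),np.round(s,1),round(a,1),len(P)
for n in ["top","side"]:
    d=imaging.get_image(n);W=cloud(d)
    def near(x,y,rad): return np.hypot(W[...,0]-x,W[...,1]-y)<rad
    z=W[...,2]
    m=near(.602,.171,.09)
    print(n,"foot",rect(W[m&(z>.006)&(z<.015)]))
    P=W[m&(z>.195)];P=P[~np.isnan(P[:,0])];print("rod",P.mean(0).round(3),np.linalg.svd(P[:,:2]-P[:,:2].mean(0))[2][0], P.min(0).round(3),P.max(0).round(3),len(P))
    m=near(.64,-.218,.12)
    for o in imaging.regions_of(d,"spreader")[:1]:
        P=W[o["pixels"]];P=P[P[:,2]>.10];print("spr",rect(P),np.median(P[:,2]),np.linalg.svd(P[:,:2]-P[:,:2].mean(0))[2][0],P.mean(0))
    print("holder foot",rect(W[m&(z>.003)&(z<.012)&near(.636,-.217,.085)]))
    for q in ["tin","mug","bottle","carton","bowl"]:
        print(q,[(np.round(o["xyz"],3).tolist(),round(o["conf"],2)) for o in imaging.place_of(d,q)[:1]])
print(st()[2].as_matrix().round(3));d=imaging.get_image("wrist")
s,p,Q=st();C=np.linalg.inv(d["world_to_cam"]);print("cam in tool",(Q.inv().apply(C[:3,3]-p)).round(3),(Q.as_matrix().T@C[:3,:3]).round(2),d["K"][0,0])
plan([.60,-.25,.33],np.deg2rad(38))
E
```

```text
top foot (array([622.3, 159.6]), array([136.3, 139.3]), 8.3, 990)
rod [0.609 0.17  0.219] [-0.95448224  0.29826776] [0.572 0.156 0.198] [0.645 0.184 0.239] 109
spr (array([ 647.1, -228.3]), array([ 29.2, 152.9]), 42.3, 344) 0.1191794852839908 [-0.65405738  0.75644494] [ 0.64047657 -0.2196143   0.11908048]
holder foot (array([ 634.5, -215.1]), array([160.9, 158.1]), 84.4, 670)
tin [([0.419, 0.006, 0.002], 0.96)]
mug [([0.753, 0.005, -0.0], 0.97)]
bottle [([0.459, -0.459, -0.005], 0.7)]
carton [([0.665, -0.362, 0.002], 0.71)]
bowl [([0.759, -0.192, -0.002], 0.88)]
side foot (array([602.9, 172.3]), array([171.9, 168.8]), 31.6, 890)
rod [0.608 0.172 0.221] [-0.95426077  0.29897555] [0.573 0.159 0.201] [0.647 0.185 0.243] 98
spr (array([ 650. , -227.3]), array([ 29.4, 155.7]), 38.7, 191) 0.12091182722333249 [-0.6467479   0.76270384] [ 0.64489974 -0.22225927  0.12106661]
holder foot (array([ 632.1, -212.9]), array([161.5, 157. ]), 13.2, 440)
tin [([0.416, 0.003, -0.001], 0.7)]
mug [([0.756, -0.0, -0.001], 0.69)]
bottle [([0.461, -0.462, 0.001], 0.87)]
carton [([0.664, -0.366, -0.002], 0.8)]
bowl [([0.751, -0.19, -0.002], 0.73)]
[[ 0.973  0.232  0.   ]
 [ 0.232 -0.973 -0.   ]
 [ 0.     0.    -1.   ]]
cam in tool [ 0.085 -0.001 -0.069] [[-0.   -0.95 -0.33]
 [ 1.   -0.    0.  ]
 [-0.   -0.33  0.95]] 332.9751627806246
t 1.65 tcp [ 0.1217 -0.5107  0.3039] yaw_y -1.337 q6 -0.07 | turn rotvec [ 1.0000e-04 -1.0000e-04  1.1414e+00] then shift cm [  8.9  -53.75  -2.61]
```

```bash
cat >> h.py <<'E'
def path(pos,head,n):
    "rows for a straight path with heading of tool y going directly to head (rad, no wrap), n rows"
    s,p,Q=st();M=Q.as_matrix();h0=np.arctan2(M[1,1],M[0,1])
    dh=(head-h0+np.pi)%(2*np.pi)-np.pi
    print("t",round(s["time_s"],2),"tcp",p.round(4),"heading",round(h0,3),"q6",round(s["qpos"][5],2),"turn/row",round(-dh/n,4),"tilt",M[:2,2].round(4))
    d=(np.array(pos)-p)/n*100
    for i in range(n):
        h=h0+dh*i/n;y=np.array([np.cos(h),np.sin(h),0]);x=np.array([np.sin(h)*-1,np.cos(h),0])
        print(f"{d@x:.2f} {d@y:.2f} {-d[2]:.2f} 0 0 {-dh/n:.3f} g",end="; ")
    print()
E
python3 - <<'E'
from h import *
path([.642,-.2206,.30],.709,16)
E
```

```text
t 1.65 tcp [ 0.1217 -0.5107  0.3039] heading -1.337 q6 -0.07 turn/row -0.1279 tilt [ 0.     -0.0001]
3.58 -1.01 0.02 0 0 -0.128 g; 3.68 -0.55 0.02 0 0 -0.128 g; 3.72 -0.07 0.02 0 0 -0.128 g; 3.70 0.40 0.02 0 0 -0.128 g; 3.62 0.87 0.02 0 0 -0.128 g; 3.48 1.33 0.02 0 0 -0.128 g; 3.28 1.76 0.02 0 0 -0.128 g; 3.03 2.16 0.02 0 0 -0.128 g; 2.73 2.53 0.02 0 0 -0.128 g; 2.38 2.86 0.02 0 0 -0.128 g; 2.00 3.14 0.02 0 0 -0.128 g; 1.58 3.37 0.02 0 0 -0.128 g; 1.14 3.54 0.02 0 0 -0.128 g; 0.68 3.66 0.02 0 0 -0.128 g; 0.21 3.72 0.02 0 0 -0.128 g; -0.27 3.71 0.02 0 0 -0.128 g;
```

Call:
play_rows(increments="3.6 -1.0 0 0 0 -0.128 0; 3.7 -0.55 0 0 0 -0.128 0; 3.7 -0.1 0 0 0 -0.128 0; 3.7 0.4 0 0 0 -0.128 0; 3.6 0.9 0 0 0 -0.128 0; 3.5 1.3 0 0 0 -0.128 0; 3.3 1.8 0 0 0 -0.128 0; 3.0 2.2 0 0 0 -0.128 0; 2.7 2.5 0 0 0 -0.128 0; 2.4 2.9 0 0 0 -0.128 0")

```text
time_s: 2.9
tool_pos: [0.4483, -0.3289, 0.3039]
orientation: [0.0, 0.726, 0.688, -0.0]
force: [0.3, 0.3, 0.2]
width: 0.999
grasp_force: 0.0
```

Call:
play_rows(increments="2.0 3.1 0 0 0 -0.128 0; 1.6 3.4 0 0 0 -0.128 0; 1.1 3.5 0 0 0 -0.128 0; 0.7 3.7 0 0 0 -0.128 0; 0.2 3.7 0 0 0 -0.128 0; -0.3 3.7 0 0 0 -0.128 0; 0 0 0 0 0 0 0; 0 0 0 0 0 0 0")

```text
time_s: 3.9
tool_pos: [0.6417, -0.2212, 0.3037]
orientation: [-0.0, 0.417, 0.909, -0.0]
force: [1.0, -0.8, -0.0]
width: 0.997
grasp_force: 0.0
```

```bash
python3 - <<'E'
from h import *
d=imaging.get_image("wrist");W=cloud(d);cv2.imwrite("pics/w1.png",d["image"])
for q in ["lid_top","spreader","spreader_eye","jar","holder"]:
    print(q,[(np.round(o["xyz"],4).tolist(),round(o["conf"],2)) for o in imaging.place_of(d,q)[:3]])
o=imaging.regions_of(d,"spreader")[0];P=W[o["pixels"]];P=P[P[:,2]>.108]
c,s,a=cv2.minAreaRect((P[:,:2]*1000).astype(np.float32));print(c,s,a)
v=np.linalg.svd(P[:,:2]-P[:,:2].mean(0),full_matrices=False)[2][0];print("yaw",np.degrees(np.arctan2(v[1],v[0])),np.median(P[:,2]))
E=np.array(imaging.place_of(d,"spreader_eye")[0]["xyz"][:2])
for o in imaging.regions_of(d,"lid")[:3]:
    P=W[o["pixels"]];P=P[~np.isnan(P[:,0])];print("lid",o["conf"],len(P),np.median(P,0).round(4),P.min(0).round(4),P.max(0).round(4))
m=(abs(W[...,2]-.034)<.004)&(np.hypot(W[...,0]-.635,W[...,1]+.218)<.065)
c,s,a=cv2.minAreaRect((W[m][:,:2]*1000).astype(np.float32));print("rim",c,s,a,m.sum())
path([.642,-.2206,.184],.709,5)
E
```

```text
lid_top [([0.6335, -0.216, 0.1109], 0.77), ([0.485, -0.2525, 0.015], 0.73)]
spreader [([0.6438, -0.2234, 0.1135], 0.96)]
spreader_eye [([0.6907, -0.2752, 0.111], 0.93)]
jar []
holder []
(647.802978515625, -226.8414306640625) (30.984647750854492, 153.2654571533203) 41.575984954833984
yaw -49.19557024665714 0.11787633437928738
lid 0.65 2802 [ 0.4812 -0.2473  0.0193] [ 0.4505 -0.2781 -0.0024] [ 0.5082 -0.2203  0.022 ]
lid 0.6 2289 [ 0.6343 -0.2198  0.1094] [ 0.6068 -0.2464  0.0896] [ 0.6646 -0.1885  0.1118]
rim (635.7904663085938, -217.9390411376953) (81.3719711303711, 81.14562225341797) 61.57121276855469 789
t 4.35 tcp [ 0.6418 -0.2211  0.3041] heading 0.711 q6 -1.1 turn/row 0.0003 tilt [ 0.0002 -0.0002]
0.00 0.01 2.40 0 0 0.000 g; 0.00 0.01 2.40 0 0 0.000 g; 0.00 0.01 2.40 0 0 0.000 g; 0.00 0.01 2.40 0 0 0.000 g; 0.00 0.01 2.40 0 0 0.000 g;
```

View pics/w1.png

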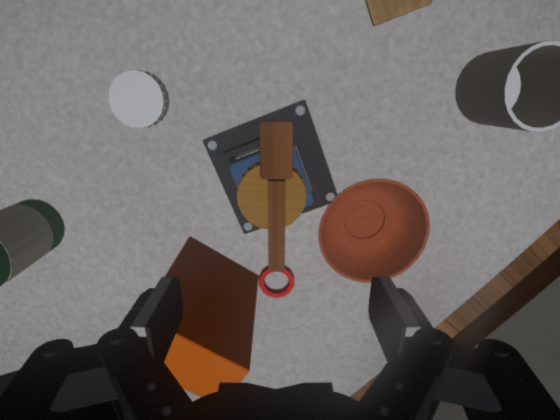

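The wrist view shows the spreader running vertically along column 276, with the blade at the top (276,150), the lid behind it at (272,195) and the eye at (276,281). The gripper is aligned with it. I'll lower until the fingertips are just above the lid and grip the handle.

Call:
play_rows(increments="0 0 3 0 0 0 0.3; 0 0 3 0 0 0 0.5; 0 0 3 0 0 0 0.6; 0 0 2 0 0 0 0.6; 0 0 0.8 0 0 0 0.6; 0 0 0 0 0 0 0.6; 0 0 0 0 0 0 1; 0 0 0 0 0 0 1; 0 0 0 0 0 0 1; 0 0 0 0 0 0 1")

```text
time_s: 5.6
tool_pos: [0.6425, -0.2211, 0.1877]
orientation: [0.002, 0.417, 0.909, 0.0]
force: [0.7, 0.1, 5.8]
width: 0.14
grasp_force: 60.5
```

Call:
play_rows(increments="0 0 0 0 0 0 1; 0 0 -2 0 0 0 1; 0 0 -3 0 0 0 1; 0 0 -4 0 0 0 1; 0 0 -4 0 0 0 1; 0 0 0 0 0 0 1")

```text
time_s: 6.35
tool_pos: [0.6425, -0.221, 0.3218]
orientation: [0.004, 0.417, 0.909, 0.0]
force: [1.0, -0.2, 0.0]
width: 0.133
grasp_force: 59.8
```

```bash
python3 - <<'E'
from h import *
d=imaging.get_image("wrist");W=cloud(d);cv2.imwrite("pics/w2.png",d["image"])
s,p,Q=st()
for q in ["spreader","spreader_eye","lid_top"]:
    for o in imaging.place_of(d,q)[:2]: print(q,np.round(o["xyz"],4),"in tool mm",(Q.inv().apply(np.array(o["xyz"])-p)*1000).round(1),round(o["conf"],2))
o=imaging.regions_of(d,"spreader")[0];P=Q.inv().apply(W[o["pixels"]]-p)*1000;P=P[(P[:,2]>55)&(P[:,2]<100)]
c=cv2.minAreaRect(P[:,:2].astype(np.float32));print("rect in tool",c)
for lo in range(-90,80,15):
    k=(P[:,0]>=lo)&(P[:,0]<lo+15)
    if k.sum(): print(lo,np.median(P[k],0).round(1),k.sum())
E
```

```text
spreader [ 0.6444 -0.2235  0.2458] in tool mm [-3.2 -0.2 72.7] 0.73
spreader_eye [ 0.6902 -0.2761  0.2461] in tool mm [-72.9   0.2  72.7] 0.95
lid_top [ 0.4846 -0.2516  0.0168] in tool mm [  80.7 -140.   301.2] 0.82
rect in tool ((-2.9072036743164062, 1.495840072631836), (26.152183532714844, 141.76319885253906), 89.87626647949219)
-75 [-61.8   8.3  67.1] 89
-60 [-52.7   1.1  63.3] 597
-45 [-37.7   1.7  63. ] 650
-30 [-22.7   1.2  63.1] 667
-15 [-7.3  1.6 63. ] 679
0 [ 8.   1.2 63. ] 790
15 [23.2  1.6 66.5] 1356
30 [37.7  1.2 67.2] 1848
45 [52.6  1.2 67.2] 2052
60 [64.1  1.6 67.6] 1184
```

View pics/w2.png

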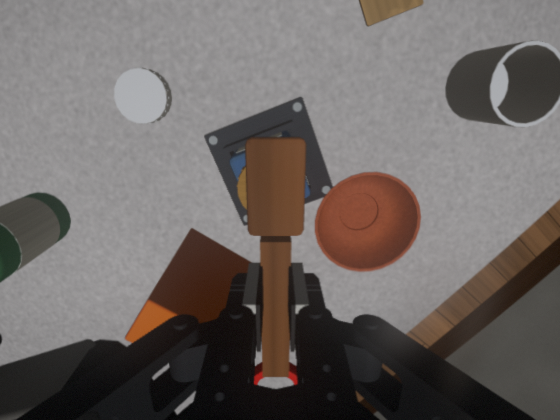

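The spreader is held level and straight: blade at (276,185), handle between the pads at (276,280), eye at (276,380). Next I'll carry it above the hook.

```bash
python3 - <<'E'
from h import *
path([.5085,.2015,.347],1.269,14)
E
```

```text
t 6.6 tcp [ 0.6417 -0.2208  0.314 ] heading 0.711 q6 -1.1 turn/row -0.0399 tilt [-0.0031  0.0012]
2.91 1.25 -0.24 0 0 -0.040 g; 2.85 1.36 -0.24 0 0 -0.040 g; 2.80 1.47 -0.24 0 0 -0.040 g; 2.74 1.59 -0.24 0 0 -0.040 g; 2.67 1.69 -0.24 0 0 -0.040 g; 2.60 1.80 -0.24 0 0 -0.040 g; 2.53 1.90 -0.24 0 0 -0.040 g; 2.45 2.00 -0.24 0 0 -0.040 g; 2.37 2.10 -0.24 0 0 -0.040 g; 2.28 2.19 -0.24 0 0 -0.040 g; 2.19 2.28 -0.24 0 0 -0.040 g; 2.10 2.36 -0.24 0 0 -0.040 g; 2.01 2.45 -0.24 0 0 -0.040 g; 1.91 2.52 -0.24 0 0 -0.040 g;
```

Call:
play_rows(increments="2.9 1.25 -0.4 0 0 -0.04 1; 2.85 1.35 -0.4 0 0 -0.04 1; 2.8 1.5 -0.4 0 0 -0.04 1; 2.75 1.6 -0.4 0 0 -0.04 1; 2.7 1.7 -0.4 0 0 -0.04 1; 2.6 1.8 -0.4 0 0 -0.04 1; 2.5 1.9 -0.4 0 0 -0.04 1; 2.45 2.0 -0.3 0 0 -0.04 1; 2.35 2.1 -0.3 0 0 -0.04 1; 2.3 2.2 0 0 0 -0.04 1")

```text
time_s: 7.85
tool_pos: [0.5465, 0.0821, 0.349]
orientation: [-0.001, 0.227, 0.974, -0.0]
force: [-0.1, -0.5, -0.7]
width: 0.141
grasp_force: 59.8
```

Call:
play_rows(increments="2.2 2.3 0 0 0 -0.04 1; 2.1 2.35 0 0 0 -0.04 1; 2.0 2.45 0 0 0 -0.04 1; 1.9 2.5 0 0 0 -0.04 1; 0 0 0 0 0 0 1; 0 0 0 0 0 0 1; 0 0 0 0 0 0 1")

```text
time_s: 8.72
tool_pos: [0.5091, 0.2008, 0.3495]
orientation: [-0.0, 0.15, 0.989, -0.0]
force: [0.2, 0.3, -0.6]
width: 0.137
grasp_force: 59.8
```

```bash
cat > hk.py <<'E'
from h import *
import sys
s,p,Q=st();print(s["time_s"],p.round(4),s["force"])
eye=p+Q.apply([-.0715,.0007,.0715]);print("eye by kinematics",eye.round(4))
ims=[]
for n in ["top","side","wrist"]:
    d=imaging.get_image(n);W=cloud(d)
    for q in ["spreader_eye","hook_tip","hook_seat"]:
        for o in imaging.place_of(d,q)[:4]:
            if np.hypot(o["xyz"][0]-.577,o["xyz"][1]-.181)<.04: print(n,q,np.round(o["xyz"],4),round(o["conf"],2))
    def px(w):
        c=(d["world_to_cam"]@np.r_[w,1])[:3];a=c[:2]/c[2];a=a*(1+d["k1"]*(a@a));return (d["K"]@np.r_[a,1])[:2]
    u,v=px([.577,.181,.235]).astype(int);im=d["image"]
    u=np.clip(u,45,514);v=np.clip(v,45,374)
    ims.append(cv2.resize(im[v-45:v+45,u-45:u+45],(260,260),interpolation=cv2.INTER_CUBIC));print(n,"crop centre",u,v)
cv2.imwrite("pics/"+sys.argv[1],np.hstack(ims))
E
python3 hk.py k1.png
```

```text
8.725 [0.5091 0.2008 0.3495] [ 0.17572211  0.29232447 -0.63930342]
eye by kinematics [0.5776 0.1802 0.278 ]
top spreader_eye [0.5758 0.179  0.2748] 0.48
top hook_tip [0.5792 0.1827 0.2377] 0.81
top hook_seat [0.5739 0.1818 0.2178] 0.7
top crop centre 202 212
side hook_tip [0.5745 0.1823 0.2441] 0.6
side hook_tip [0.5777 0.1834 0.2088] 0.55
side hook_seat [0.5774 0.1814 0.2129] 0.75
side crop centre 250 234
wrist spreader_eye [0.5802 0.1769 0.2704] 0.78
wrist crop centre 274 338
```

View pics/k1.png

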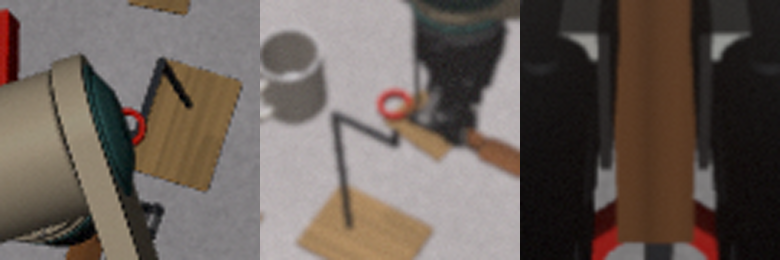

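In the top and side crops the eye sits directly above the upturned end. In the wrist crop the rod shows centred inside the ring. I'll shift 2 mm sideways and lower partway.

Call:
play_rows(increments="0 0.2 1 0 0 0 1; 0 0 1 0 0 0 1; 0 0 1 0 0 0 1; 0 0 0.7 0 0 0 1; 0 0 0.5 0 0 0 1; 0 0 0 0 0 0 1; 0 0 0 0 0 0 1")

```text
time_s: 10.2
tool_pos: [0.5095, 0.2036, 0.3083]
orientation: [0.0, 0.149, 0.989, 0.0]
force: [0.8, -0.6, -1.6]
width: 0.134
grasp_force: 59.8
```

```bash
python3 hk.py k2.png
```

```text
10.2 [0.5095 0.2036 0.3083] [ 0.76175322 -0.55943432 -1.59014653]
eye by kinematics [0.5781 0.1831 0.2368]
top spreader_eye [0.5752 0.1796 0.2349] 0.5
top hook_tip [0.5778 0.1845 0.2407] 0.92
top hook_seat [0.5761 0.1779 0.2159] 0.84
top crop centre 202 212
side spreader_eye [0.5735 0.1819 0.2324] 0.73
side hook_tip [0.5767 0.1798 0.2452] 0.72
side hook_seat [0.5765 0.1825 0.2154] 0.88
side crop centre 250 234
wrist spreader_eye [0.5781 0.1787 0.2314] 0.91
wrist hook_tip [0.5777 0.1802 0.2382] 0.95
wrist crop centre 270 374
```

View pics/k2.png

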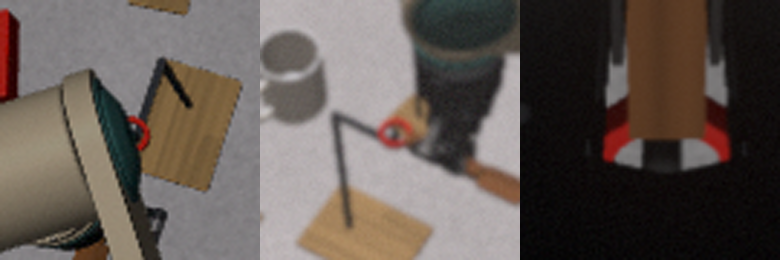

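The side crop shows the dark tip inside the red ring at (395,132), and the wrist crop shows it centred in the ring at (661,155). I'll lower it fully and release.

Call:
play_rows(increments="0 0 0.5 0 0 0 1; 0 0 0.5 0 0 0 1; 0 0 0.1 0 0 0 1; 0 0 0 0 0 0 1; 0 0 0 0 0 0 0; 0 0 0 0 0 0 0; 0 0 0 0 0 0 0; 0 0 0 0 0 0 0; 0 0 0 0 0 0 0; 0 0 0 0 0 0 0")

```text
time_s: 12.05
tool_pos: [0.5094, 0.2035, 0.2969]
orientation: [0.0, 0.149, 0.989, -0.0]
force: [0.9, 0.6, -0.3]
width: 1.001
grasp_force: 0.0
```

```bash
python3 hk.py k3.png
```

```text
12.05 [0.5094 0.2035 0.2969] [ 0.86563424  0.60708452 -0.2699355 ]
eye by kinematics [0.5779 0.1831 0.2254]
top hook_tip [0.5805 0.1858 0.2383] 0.74
top hook_seat [0.5727 0.1812 0.2179] 0.62
top crop centre 202 212
side hook_tip [0.5766 0.1816 0.2445] 0.68
side hook_seat [0.5778 0.1845 0.2139] 0.79
side crop centre 250 234
wrist hook_seat [0.5791 0.1842 0.2164] 0.9
wrist crop centre 270 374
```

View pics/k3.png

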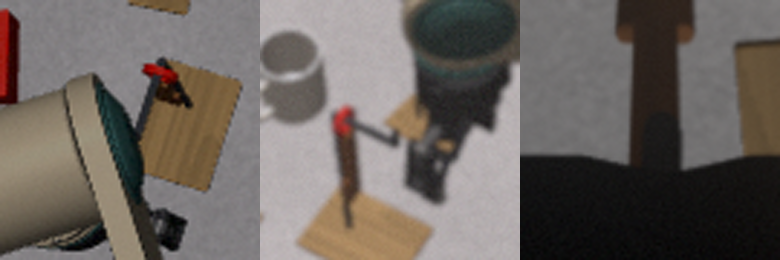

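The spreader has slid along the rod and hangs by its eye: in the side crop the red eye is at (343,122) and the wood points down to (345,185). I'll retreat upward and then travel to the jar.

Call:
play_rows(increments="0 0 -1.5 0 0 0 0; 0 0 -2 0 0 0 0; 0 0 -2 0 0 0 0; 0 0 0 0 0 0 0; 0 0 0 0 0 0 0")

```text
time_s: 13.28
tool_pos: [0.5094, 0.2035, 0.3514]
orientation: [-0.0, 0.149, 0.989, -0.0]
force: [0.6, 0.1, -0.4]
width: 0.998
grasp_force: 0.0
```

```bash
python3 - <<'E'
from h import *
path([.635,-.218,.29],.2,14)
E
```

```text
t 13.28 tcp [0.5094 0.2035 0.3514] heading 1.271 q6 -0.96 turn/row 0.0765 tilt [-0.0005 -0.0003]
-1.75 -2.61 0.44 0 0 0.076 g; -1.94 -2.47 0.44 0 0 0.076 g; -2.12 -2.31 0.44 0 0 0.076 g; -2.29 -2.15 0.44 0 0 0.076 g; -2.45 -1.96 0.44 0 0 0.076 g; -2.60 -1.77 0.44 0 0 0.076 g; -2.72 -1.57 0.44 0 0 0.076 g; -2.83 -1.35 0.44 0 0 0.076 g; -2.93 -1.13 0.44 0 0 0.076 g; -3.01 -0.91 0.44 0 0 0.076 g; -3.07 -0.67 0.44 0 0 0.076 g; -3.11 -0.44 0.44 0 0 0.076 g; -3.14 -0.20 0.44 0 0 0.076 g; -3.14 0.04 0.44 0 0 0.076 g;
```

Call:
play_rows(increments="-1.75 -2.6 0 0 0 0.076 0; -1.95 -2.45 0 0 0 0.076 0; -2.1 -2.3 0 0 0 0.076 0; -2.3 -2.15 0 0 0 0.076 0; -2.45 -1.95 0.3 0 0 0.076 0; -2.6 -1.75 0.5 0 0 0.076 0; -2.7 -1.55 0.6 0 0 0.076 0; -2.85 -1.35 0.7 0 0 0.076 0; -2.95 -1.15 0.8 0 0 0.076 0; -3 -0.9 0.8 0 0 0.076 0")

```text
time_s: 14.52
tool_pos: [0.6003, -0.0976, 0.3134]
orientation: [-0.001, 0.507, 0.862, -0.0]
force: [-0.3, 0.5, -1.0]
width: 1.0
grasp_force: 0.0
```

Call:
play_rows(increments="-3.05 -0.65 0.8 0 0 0.076 0; -3.1 -0.45 0.8 0 0 0.076 0; -3.15 -0.2 0.8 0 0 0.076 0; -3.15 0.05 0 0 0 0.076 0; 0 0 0 0 0 0 0; 0 0 0 0 0 0 0")

```text
time_s: 15.28
tool_pos: [0.6368, -0.2161, 0.2901]
orientation: [-0.001, 0.63, 0.777, -0.0]
force: [-0.5, 0.7, 0.3]
width: 0.999
grasp_force: 0.0
```

```bash
python3 - <<'E'
from h import *
d=imaging.get_image("wrist");W=cloud(d);a=d["image"]
print("lid_top",[(np.round(o["xyz"],4).tolist(),round(o["conf"],2)) for o in imaging.place_of(d,"lid_top")[:3]])
for o in imaging.regions_of(d,"lid")[:3]:
    P=W[o["pixels"]];P=P[~np.isnan(P[:,0])]
    if np.hypot(*(np.median(P[:,:2],0)-[.635,-.218]))<.03:
        k=P[abs(P[:,2]-np.median(P[:,2]))<.003];print("top face z",np.median(P[:,2]),"enclosing",cv2.minEnclosingCircle((k[:,:2]*1000).astype(np.float32)),k.mean(0))
t=imaging.get_image("side");Wt=cloud(t)
for n,e in (("side",t),("top",imaging.get_image("top"))):
    Wt=cloud(e)
    for q in ["spreader_eye","spreader"]: print(n,q,[(np.round(o["xyz"],3).tolist(),round(o["conf"],2)) for o in imaging.place_of(e,q)[:2]])
    if n=="side":b=e["image"]
u=slice(190,330)
cv2.imwrite("pics/w3.png",np.hstack([cv2.resize(a,(400,300)),cv2.resize(b[180:300,170:330],(400,300))]))
path([.635,-.218,.151],.2,6)
E
```

```text
lid_top [([0.6353, -0.2125, 0.1131], 0.93), ([0.4838, -0.2496, 0.0183], 0.91)]
top face z 0.1094142806048854 enclosing ((636.1429443359375, -218.0591583251953), 29.10295295715332) [ 0.635835   -0.21688468  0.1094607 ]
side spreader_eye [([0.632, 0.159, 0.206], 0.64)]
side spreader [([0.639, 0.161, 0.137], 0.66), ([0.549, 0.477, -0.001], 0.34)]
top spreader_eye [([0.632, 0.16, 0.206], 0.68), ([0.751, 0.007, -0.002], 0.5)]
top spreader [([0.637, 0.165, 0.138], 0.55)]
t 15.72 tcp [ 0.637  -0.2164  0.2911] heading 0.207 q6 -0.59 turn/row 0.0012 tilt [ 0.0002 -0.0001]
-0.02 -0.04 2.33 0 0 0.001 g; -0.02 -0.04 2.33 0 0 0.001 g; -0.02 -0.04 2.33 0 0 0.001 g; -0.02 -0.04 2.33 0 0 0.001 g; -0.02 -0.04 2.33 0 0 0.001 g; -0.02 -0.04 2.33 0 0 0.001 g;
```

View pics/w3.png

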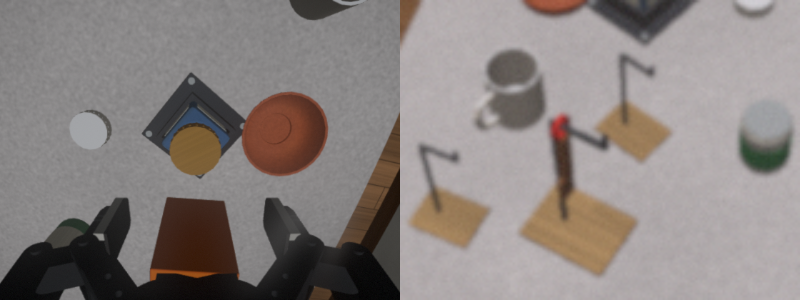

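The wrist view shows the lid clear at (195,150), and the side view shows the spreader hanging vertically from the hook at (562,160). I'll descend on the lid and grip it.

Call:
play_rows(increments="-0.15 -0.15 3 0 0 0 0; 0 0 3 0 0 0 0; 0 0 3 0 0 0 0; 0 0 3 0 0 0 0; 0 0 1.5 0 0 0 0; 0 0 0.5 0 0 0 0; 0 0 0 0 0 0 0; 0 0 0 0 0 0 0.3; 0 0 0 0 0 0 0.5; 0 0 0 0 0 0 1")

```text
time_s: 16.98
tool_pos: [0.6359, -0.2188, 0.1526]
orientation: [0.001, 0.63, 0.776, -0.0]
force: [-5.1, -0.1, 6.3]
width: 0.66
grasp_force: 63.0
```

Call:
play_rows(increments="0 0 0 0 0 0 1; 0 0 0 0 0 0 1; 0 0 0 0 0 0 1; 0 0 0 0 0 0 1")

```text
time_s: 17.48
tool_pos: [0.6359, -0.2188, 0.1526]
orientation: [0.001, 0.63, 0.776, -0.0]
force: [-4.1, -0.2, 6.7]
width: 0.659
grasp_force: 63.0
```

```bash
python3 -c "
from h import *
s,p,Q=st();print(s);path([.636,-.218,.151],.2,1)"
```

```text
{'time_s': 17.475, 'qpos': array([-3.86162826e-01,  5.52882573e-01,  1.09953176e+00, -5.71456980e-04,
        1.48778444e+00, -5.92954151e-01]), 'joint_vel': array([-3.15829852e-05, -1.20286248e-03, -3.95569121e-04, -3.92361107e-04,
       -2.00990540e-04,  8.70437161e-04]), 'joint_torque': array([  0.81699204, -52.41901159, -33.40096593,   0.39503812,
        -1.03560235,   0.05999334]), 'tool_pos': array([ 0.63588429, -0.21882997,  0.15262381]), 'orientation': array([ 7.49684449e-04,  6.30330435e-01,  7.76326591e-01, -6.92019473e-05]), 'force': array([-4.08553196, -0.15550503,  6.69161593]), 'ft_torque': array([0.02799131, 0.61939107, 0.092949  ]), 'grasp_force': 62.96337325125933, 'width': 0.6586597103679981}
t 17.48 tcp [ 0.6359 -0.2188  0.1526] heading 0.207 q6 -0.59 turn/row 0.0068 tilt [ 0.0011 -0.0011]
0.08 0.03 0.16 0 0 0.007 g;
```

Gripped at 58 mm (width 0.66) with small forces. I'll turn it anticlockwise.

Call:
play_rows(increments="0 0 0 0 0 -0.1 1; 0 0 0 0 0 -0.1 1; 0 0 0 0 0 -0.1 1; 0 0 0 0 0 -0.1 1; 0 0 0 0 0 -0.1 1; 0 0 0 0 0 -0.1 1; 0 0 0 0 0 -0.1 1; 0 0 0 0 0 -0.1 1; 0 0 0 0 0 0 1")

```text
time_s: 18.6
tool_pos: [0.6364, -0.2186, 0.1525]
orientation: [0.001, 0.278, 0.96, -0.0]
force: [-0.6, -0.3, 4.7]
width: 0.654
grasp_force: 63.7
```

Call:
play_rows(increments="0 0 0 0 0 -0.1 1; 0 0 0 0 0 -0.1 1; 0 0 0 0 0 -0.1 1; 0 0 0 0 0 -0.1 1; 0 0 0 0 0 -0.1 1; 0 0 0 0 0 -0.1 1; 0 0 0 0 0 -0.1 1; 0 0 0 0 0 0 1; 0 0 0 0 0 0 1; 0 0 0 0 0 0 1")

```text
time_s: 19.85
tool_pos: [0.6368, -0.2188, 0.1541]
orientation: [0.002, -0.067, 0.998, -0.001]
force: [-2.4, 0.2, 10.3]
width: 0.66
grasp_force: 64.0
```

```bash
python3 -c "
from h import *
s,p,Q=st();print(s['force'],s['ft_torque'],s['width']);path([.636,-.218,.151],1.7,1)"
```

```text
[-2.4448253   0.20287475 10.27257125] [0.23169601 0.21375831 0.08104922] 0.6604984899896036
t 19.85 tcp [ 0.6368 -0.2188  0.1541] heading 1.705 q6 -2.09 turn/row 0.0048 tilt [ 0.0047 -0.0018]
0.07 0.09 0.31 0 0 0.005 g;
```

The upward push rose from 4.7 to 10.3 N and the tool lifted slightly, which fits the thread having let go. I'll lift gently while watching the force.

Call:
play_rows(increments="0 0 -0.3 0 0 0 1; 0 0 -0.3 0 0 0 1; 0 0 -0.2 0 0 0 1; 0 0 0 0 0 0 1; 0 0 0 0 0 0 1")

```text
time_s: 20.48
tool_pos: [0.6357, -0.2184, 0.1585]
orientation: [-0.0, -0.068, 0.998, 0.0]
force: [0.1, 0.1, -0.5]
width: 0.659
grasp_force: 63.6
```

Call:
play_rows(increments="0 0 -0.5 0 0 0 1; 0 0 -0.6 0 0 0 1; 0 0 -0.7 0 0 0 1; 0 0 -0.7 0 0 0 1; 0 0 -0.6 0 0 0 1; 0 0 -0.4 0 0 0 1; 0 0 0 0 0 0 1; 0 0 0 0 0 0 1; 0 0 0 0 0 0 1; 0 0 0 0 0 0 1")

```text
time_s: 21.72
tool_pos: [0.6358, -0.2185, 0.1937]
orientation: [-0.0, -0.068, 0.998, 0.0]
force: [-0.1, 1.1, -0.7]
width: 0.662
grasp_force: 63.6
```

```bash
python3 - <<'E'
from h import *
s,p,Q=st();print(s["force"],p,s["width"],s["grasp_force"])
ims=[]
for n in ["side","wrist","top"]:
    d=imaging.get_image(n)
    for q in ["lid","lid_top","jar","spreader_eye","spreader"]:
        print(n,q,[(np.round(o["xyz"],3).tolist(),round(o["conf"],2)) for o in imaging.place_of(d,q)[:2]])
    ims.append(d["image"])
cv2.imwrite("pics/f.png",np.hstack([cv2.resize(ims[0][100:300,160:360],(390,390)),cv2.resize(ims[1],(400,390))]))
E
```

```text
[-0.08221476  1.08110866 -0.6837722 ] [ 0.63575098 -0.21848927  0.19365178] 0.6616075724323901 63.629149831831455
side lid [([0.478, -0.248, 0.0], 0.69), ([0.636, -0.217, 0.137], 0.64)]
side lid_top [([0.481, -0.255, 0.019], 0.76), ([0.417, 0.001, -0.0], 0.52)]
side jar [([0.633, -0.216, 0.134], 0.44)]
side spreader_eye [([0.636, 0.158, 0.204], 0.61), ([0.632, -0.217, -0.002], 0.15)]
side spreader [([0.64, 0.162, 0.138], 0.74)]
wrist lid [([0.633, -0.22, 0.133], 0.91)]
wrist lid_top [([0.632, -0.217, 0.151], 0.82)]
wrist jar [([0.64, -0.218, 0.002], 0.76), ([0.634, -0.215, 0.133], 0.42)]
wrist spreader_eye []
wrist spreader []
top lid [([0.634, -0.221, 0.007], 0.66), ([0.638, -0.219, 0.128], 0.44)]
top lid_top [([0.667, -0.36, 0.0], 0.73), ([0.635, -0.224, 0.149], 0.51)]
top jar [([0.631, -0.219, 0.006], 0.6), ([0.573, 0.18, 0.218], 0.19)]
top spreader_eye [([0.632, 0.161, 0.21], 0.57)]
top spreader [([0.639, 0.164, 0.137], 0.61)]
```

View pics/f.png

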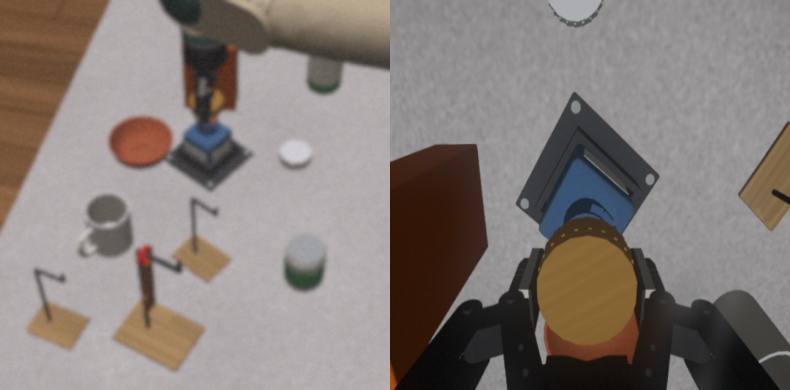

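The lid is held level at (587,290), above the jar, which is still seated in its holder at (590,200). The spreader is still hanging at (146,275). I'm handing the job in.

```bash
python3 -c "
from workcell import r
print(r.sign_off())"
```

```text
the job is handed in; nothing more can be done
None
```

I handed the job in with the spreader hanging by its eye on the hook and the brass lid unscrewed, held level about 2 cm above the mouth; the jar is still in its holder. The sign-off gave no verdict.

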